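# Tuck the dog biscuit box shut

## Task

The white lid of the green dog biscuit box stands open on its sprung hinge. With the fingertips, fold it over and press it flat while it is still drawn back, then push the lid forward (its black ridge is there to push on) until its free edge is fully tucked beneath the orange lip and it stays shut by itself when you let go. Only push and press on its outer face: do not pinch the lid or reach under it, and leave the other things on the tray where they are.

Things in the scene. Friction and masses are not known exactly. Their poses are not given: they have to be found in the camera images.
- treat_box: Green plastic box of dog biscuits, 130 (x) x 140 (y) x 74 mm high, fixed firmly to the grey tray, whose floor lies 6 mm above the bench. Origin: centre of its underside. Its x axis runs from the lid's hinge (the -x side) to the retaining lip (the +x side); z is up. The side walls' tops, on which the shut lid rests, are 74 mm above the origin.
- lid (a joint): Fold angle of the white lid (rad): 0 lying flat and shut on the box, about 1.57 standing upright; starts at 1.0 to 1.5 and stops at 1.7. The lid is a panel 4 mm thick, 120 mm wide, whose free edge is 118 mm from the hinge axis. A weak spring (about 0.05 N m net when flat, so 1 N at 50 mm from the hinge) lifts a lid that is not tucked back up to about 0.5 rad. A tucked lid rests up to 0.07 rad open against the lip's underside; a lid lying on top of the lip is at 0.15 or more.
- lid_runner (a joint): How far the lid, with its hinge pin, has slid in its slotted hinge along the box's +x towards the lip (m): 0 drawn back (starts within 2 mm of it), 0.016 fully forward. Friction of about 2.5 N keeps it where it is left. Drawn back, the free edge passes 4 mm clear of the lip when folded down; fully forward, 12 mm of it lies under the lip. Pushed forward too early the lid lands on top of the lip and must be drawn back again.
- hinge_home (a point): Point on the hinge axis at the middle of the box's width, with the lid drawn back: 62 mm to -x of the box's origin and 76 mm above it. The hinge axis is the box's y axis through it, at mid-thickness of the lid. Fixed to the box; the axes are the box's.
- ridge (a point): Middle of the steep face of the black ridge on the lid's outer (upper when shut) face. The ridge is 100 mm wide along the hinge and 9 mm high; its steep face looks to the hinge, 72 mm from the hinge axis, and the other side slopes down to the lid 101 mm from it. Between hinge and ridge the outer face is flat and free: there the fingertips press. x axis: from the hinge to the free edge; z axis: out of the outer face.
- lid_edge (a point): Middle of the lid's free edge (the edge that is tucked), at mid-thickness, 118 mm from the hinge axis; axes as for the ridge.
- lip_edge (a point): Middle of the inner edge of the orange retaining lip, a fixed strip 120 mm wide, 5 mm thick (underside 85.5 mm above the box's origin, point at mid-thickness), 60 mm to +x of the origin; it overhangs 16 mm to an upstand that starts at 76 mm. The gap between a flat lid and the lip is 7.5 mm.
- lining: Grey lining that makes up the inner 1.5 mm of the lid's 4 mm and covers its inner face (towards the biscuits) to within 2 mm of the edges; not to be touched. Its origin lies on the hinge axis.
- ice_scraper: Blue ice scraper lying flat, 225 x 90 x 24 mm, left of the box; origin under its middle. Bystander.
- bike_light: Chrome bike light lying, 63 x 36 x 36 mm; origin under its middle. Bystander.
- spring_clip: Red plastic spring clip, 60 x 20 x 26 mm; origin under its middle. Bystander.
- balm_tin: Small brass-coloured tin with a pale lid of paw balm, 56 mm across, 26 mm high; origin under its middle. Bystander.
- key_bowl: Grey ceramic key bowl, 100 mm across, 42 mm high, left of the box; origin under its middle. Bystander.
- dog_bowl: Stainless dog bowl, 156 mm across, 55 mm high, right of the box; origin under its middle. Bystander.

How it is judged:
By the outcome, as a careful person would: the job done as asked, in the order asked, and still so for the second after the job is handed in, with the robot touching nothing.
It also fails if it takes over 35 s, if anything falls off the work surface, if the arm or the gripper's body presses on something with over 40 N, if the wrist force passes 120 N, or if a joint passes its speed limit or range.

## Robot

A 7-joint arm with a two-finger parallel gripper is mounted at the origin on the work surface. World frame = base frame: x ahead of the robot, y to its left, z up, the work surface at z = 0. Lengths are in m, angles in rad, forces in N, time in s.
With the tool pointing down it reaches from about 0.4 to 0.875 m from the base axis. Payload 19.3 kg.
Tool frame: the origin (TCP) lies on the centre line of the jaws, within the pads' length; the fingertips stand 11 mm ahead of it and the grasp point (between the pads) lies 8 mm behind it; y points along the fingers, x is the direction in which the jaws open and shut, and the axes are right-handed (so a half turn about y gives the same grasp; the last joint's range is limited). The gripper opens to 85 mm and grips with 20 to 120 N. Pads are 22 mm wide; open, the fingers measure 114 mm over their backs; the gripper's body (76 mm by 85 mm) begins 54 mm behind the grasp point. The pads swing forward as they close: fully open they stand 13 mm farther back than shut.
Start: joints at [-1.199, 0.521, -0.036, 1.599, 0.021, 1.021, -0.113], TCP at [0.267, 0.565, 0.242] pointing down, gripper open.
Joint ranges: [-2.91, 2.91], [-0.3, 2.13], [-1.5, 1.42], [0.17, 2.43], [-1.26, 4.41], [0.16, 1.93], [-2.52, 2.52]. Speed limits (rad/s): [1.89, 1.89, 2.39, 2.39, 3.01, 3.01, 3.01].

## Interface

Orientations are given as [roll, pitch, yaw] about the fixed x, y, z axes, in that order (R = Rz(yaw) Ry(pitch) Rx(roll)).
In Python, from workcell import monitor, cams, bot gives the robot as it stands.
- The arm moves only by the tool send_rows, never from a script. Its argument "series" is text: rows parted by semicolons, each of 7 numbers parted by spaces: the turn, a rotation vector about the tool's x, y, z in rad, then the shift along the tool's x, y, z in mm, then the opening, from 0 (shut) to 1 (fully open). In form: ax ay az tx ty tz claw; .... A call has 1 to 20 rows; each row is the pose to reach, as a shift and turn from the pose commanded when the call began, along the tool's axes at that moment; what a row does not reach only later rows make up. A row lasts 1/12 s, in which the tool goes at most 41.7 mm and 7.16 degrees, less where a joint would pass 70% of its speed; a pose out of reach is approached as far as the arm can. A call with a gripper value outside its range is refused whole. The fingers move at their own pace and stop on an object; "force" is the grip in N (left out, the last holds). Time passes only in rows, so rows that repeat a pose let the fingers close. It gives the time, the measured TCP pose, the force and the opening at its end, in the units of the state.
- monitor.observe(): the state, without advancing time (a new reading comes with each control period).
- cams.grab_frame(name): name is "scene" or "top"; returns the picture (384x512x3 uint8, red, green, blue); there is no depth.
- cams.get_calibration(name): a dict with "mtx" (3x3 intrinsics, pixels), "origin" and "attitude" of the camera in the world. Camera axes: x right, y down, z forward; pixel columns grow to the right and rows downward; lengths in m; the calibration is good to about 2 mm. A picture is of the moment at which its call begins. get_calibration takes no time and is no camera call.
- bot.job_done(): hands the job in, once; it reports no verdict.
The state is a dict: "clock": time; "qpos": joint angles; "qd": joint speeds; "joint_efforts": joint torques, N m; "position": TCP position; "tool_rot": TCP orientation; "force": force on the tool from outside, world axes, zero at the start; "moment": the same for the moment, N m; "grip_width": finger opening in m.
Only numpy, scipy, OpenCV 4.12 (cv2) and the standard library are available. Lean on these libraries where they do the work, as an engineer would, in place of code of your own. Each camera call takes 0.05 s, during which the arm holds its last target.

## Working session

There is one attempt and no reset: what is moved stays moved. The work goes in short steps, Python scripts to look and compute and a tool call to move; the robot and the scene stay as the last step left them, time stands still between calls to the robot, and variables do not carry over. Pictures are saved under pics/ and viewed, and the job is handed in when it is done.

Besides the shell and the picture viewer there is one more tool, called after "Emit:" as name(argument=value, ...), one argument or row to a line, values as JSON. send_rows: Moves the arm, as the interface text tells. Its arguments: {"type":"object","properties":{"series":{"type":"string"},"force":{"type":"number"}},"required":["series"]}

```bash
mkdir -p pics; python3 - <<'E'
from workcell import monitor,cams,bot
import cv2
s=monitor.observe()
for k,v in s.items(): print(k,v)
for n in("scene","top"):
    c=cams.get_calibration(n);print(n,c)
    cv2.imwrite(f"pics/{n}0.png",cams.grab_frame(n)[:,:,::-1])
E
```

```text
clock 0.0
qpos [-1.199185    0.52201054 -0.03630666  1.59998165  0.02123031  1.02111066
 -0.11281838]
qd [ 0.00063245 -0.0007485  -0.00080865 -0.00094479  0.0011582   0.00065353
  0.00144484]
joint_efforts [ 4.23714891e-04 -9.27108192e+01  1.97998166e+00 -3.69954479e+01
  1.78474712e-02  7.96269713e-03 -8.57985810e-06]
position [0.26715129 0.56467733 0.24173757]
tool_rot [-1.57091262e+00  1.11869898e-03  1.12895397e+00]
force [-0.34571185 -0.01158012  0.45018581]
moment [ 0.00874302 -0.04376911  0.03684158]
grip_width 0.08561750320589502
scene {'mtx': array([[456.0650568 ,   0.        , 250.57786402],
       [  0.        , 456.0650568 , 187.78291228],
       [  0.        ,   0.        ,   1.        ]]), 'origin': array([ 1.52157147, -0.10325483,  0.97162831]), 'attitude': array([-2.3307556 ,  0.01478137,  1.30825556])}
top {'mtx': array([[443.55105978,   0.        , 255.03879794],
       [  0.        , 443.55105978, 191.50163587],
       [  0.        ,   0.        ,   1.        ]]), 'origin': array([0.43244921, 0.09275645, 1.05342217]), 'attitude': array([-2.94660179,  0.02994222, -1.58369266])}
```

View pics/scene0.png

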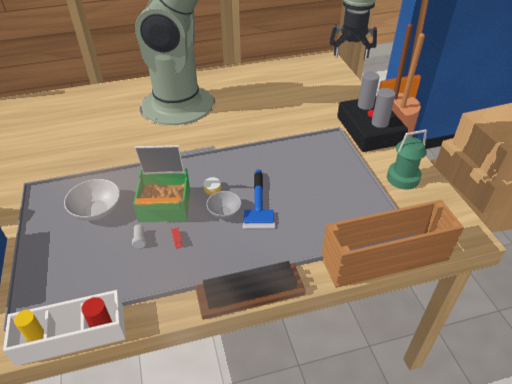

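View pics/top0.png

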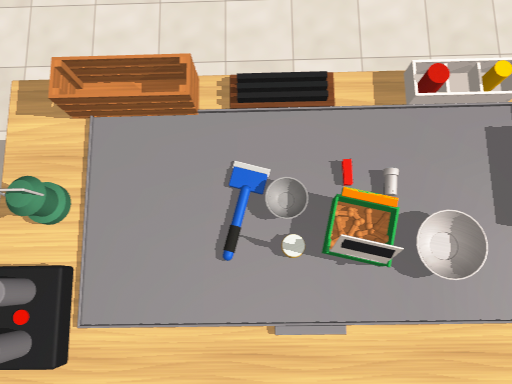

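```bash
python3 - <<'E'
import cv2
a=cv2.imread("pics/scene0.png")[135:235,110:230];cv2.imwrite("pics/sc.png",cv2.resize(a,None,fx=6,fy=6,interpolation=cv2.INTER_CUBIC)[:600])
a=cv2.imread("pics/top0.png")[175:275,310:410];cv2.imwrite("pics/tc.png",cv2.resize(a,None,fx=6,fy=6,interpolation=cv2.INTER_CUBIC))
E
```

```text
(no output)
```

View pics/sc.png

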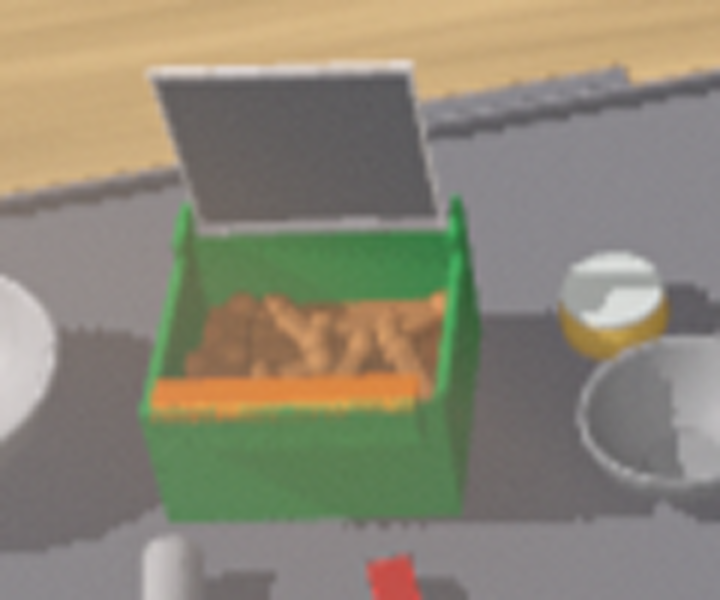

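View pics/tc.png

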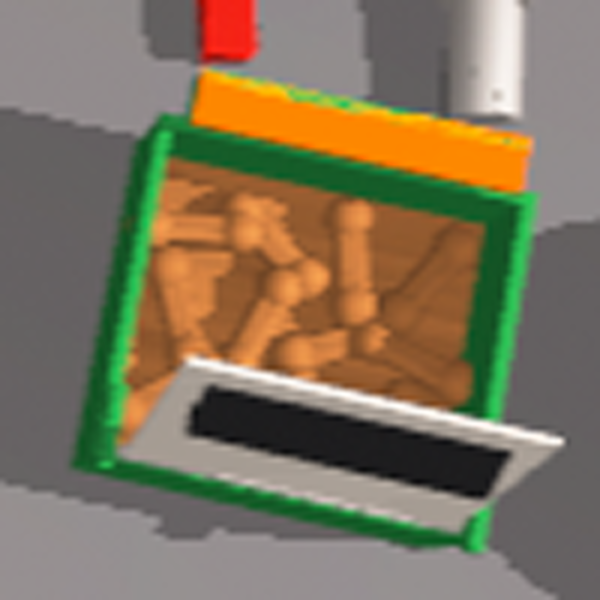

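```bash
cat > h.py <<'E'
import numpy as np, cv2
from scipy.spatial.transform import Rotation as R
from scipy.optimize import least_squares
from workcell import monitor,cams,bot
def proj(n,P):
    c=cams.get_calibration(n);Rc=R.from_euler('xyz',c['attitude']).as_matrix()
    q=(np.atleast_2d(P)-c['origin'])@Rc
    return (q@c['mtx'].T)[:,:2]/q[:,2:]
E
cat > fit.py <<'E'
from h import *
sc=lambda u,v:((u+.5)/6-.5+110,(v+.5)/6-.5+135)
tc=lambda u,v:((u+.5)/6-.5+310,(v+.5)/6-.5+175)
def lid(th,run,r,y,z): return np.array([-.062+run+r*np.cos(th)-z*np.sin(th),y,.076+r*np.sin(th)+z*np.cos(th)])
obs=[('top',tc(185,358),'L',(.118,.06,.0)),('top',tc(563,440),'L',(.118,-.06,.0)),
('scene',sc(149,70),'L',(.118,-.06,.0)),('scene',sc(413,63),'L',(.118,.06,.0)),
('top',tc(190,122),'B',(.06,.06,.0905)),('top',tc(526,192),'B',(.06,-.06,.0905)),
('scene',sc(153,381),'B',(.06,-.06,.0905)),('scene',sc(419,374),'B',(.06,.06,.0905)),
('top',tc(210,387),'L',(.101,.05,.002)),('top',tc(512,453),'L',(.101,-.05,.002)),
('top',tc(484,499),'L',(.072,-.05,.011)),('top',tc(188,433),'L',(.072,.05,.011)),
('scene',sc(168,521),'B',(.065,-.07,0)),('scene',sc(461,516),'B',(.065,.07,0)),
]
def pred(p,o):
    x,y,yaw,th,z=p
    b=lid(th,.001,*o[3]) if o[2]=='L' else np.array(o[3])
    return R.from_euler('z',yaw).apply(b)+[x,y,z]
def res(p): return np.concatenate([proj(o[0],pred(p,o))[0]-o[1] for o in obs])
s=least_squares(res,[.4,-.1,0,1.3,.006],loss='soft_l1')
print(s.x.round(4)); print(res(s.x).reshape(-1,2).round(2))
x,y,yaw,th,z=s.x
for n,b in [('hinge',(-.062,0,.076)),('lip',(.06,0,.088)),('edge',lid(th,.001,.118,0,0))]:
    print(n,(R.from_euler('z',yaw).apply(b)+[x,y,z]).round(4))
E
python3 fit.py
```

```text
[ 0.5386 -0.1157 -0.2429  1.3812  0.0064]
[[ 0.84 -0.2 ]
 [ 0.25  0.36]
 [ 0.61  0.05]
 [ 0.44  0.17]
 [ 1.26 -0.3 ]
 [ 0.04  0.15]
 [ 1.04 -0.11]
 [ 0.6  -0.01]
 [-0.11 -0.46]
 [ 0.63  0.21]
 [ 0.29  0.46]
 [-0.05  0.03]
 [ 0.69  0.3 ]
 [ 0.76 -0.07]]
hinge [ 0.4784 -0.1008  0.0824]
lip [ 0.5968 -0.1302  0.0944]
edge [ 0.501  -0.1064  0.1983]
```

```bash
cat >> h.py <<'E'
BX=np.array([.5386,-.1157,.0062]); BY=-.2429
BR=R.from_euler('z',BY)
def toolR(tilt): # vertical, tool x along box y, tilt forward
    return BR*R.from_euler('z',np.pi/2)*R.from_euler('x',-np.pi/2)*R.from_rotvec([-tilt,0,0])
def fold_tcp(th,r,gap,tilt,run=.001,y=0.):
    n=np.array([-np.sin(th),0,np.cos(th)])
    c=np.array([-.062+run,y,.076])+r*np.array([np.cos(th),0,np.sin(th)])+(.002+gap)*n
    d=np.array([np.sin(tilt),0,-np.cos(tilt)]);e=np.array([np.cos(tilt),0,np.sin(tilt)])
    return BR.apply(c-.011*d-.011*e)+BX
def row(p,Rt,p0,R0):
    return np.r_[(R0.inv()*Rt).as_rotvec().round(3),(R0.inv().apply(p-p0)*1000).round(1)]
def now():
    s=monitor.observe();return s['position'],R.from_euler('xyz',s['tool_rot']),s
def boxf(p): return BR.inv().apply(np.asarray(p)-BX)
E
python3 - <<'E'
from h import *
p0,R0,s=now()
pre=fold_tcp(1.38,.05,.04,.5); print('pre',pre)
print(row(np.array([.45,.2,.28]),toolR(0),p0,R0))
q=pre.copy();q[2]=.28; print(q,row(q,toolR(0),p0,R0))
E
```

```text
pre [ 0.43407818 -0.08980027  0.14363732]
[-0.000e+00 -1.990e-01 -1.000e-03 -2.516e+02 -3.790e+01 -3.213e+02]
[ 0.43407818 -0.08980027  0.28      ] [-0.000e+00 -1.990e-01 -1.000e-03 -5.203e+02 -3.770e+01 -4.308e+02]
```

Emit:
send_rows(
  series="0 -0.1 0 -60 -30 -80 0; 0 -0.2 0 -100 -38 -130 0; 0 -0.2 0 -252 -38 -321 0; 0 -0.2 0 -252 -38 -321 0; 0 -0.2 0 -252 -38 -321 0; 0 -0.2 0 -252 -38 -321 0; 0 -0.2 0 -252 -38 -321 0; 0 -0.2 0 -252 -38 -321 0; 0 -0.2 0 -252 -38 -321 0; 0 -0.2 0 -520 -38 -431 0; 0 -0.2 0 -520 -38 -431 0; 0 -0.2 0 -520 -38 -431 0; 0 -0.2 0 -520 -38 -431 0; 0 -0.2 0 -520 -38 -431 0; 0 -0.2 0 -520 -38 -431 0; 0 -0.2 0 -520 -38 -431 0; 0 -0.2 0 -520 -38 -431 0; 0 -0.2 0 -520 -38 -431 0; 0 -0.2 0 -520 -38 -431 0; 0 -0.2 0 -520 -38 -431 0",
)

```text
clock: 1.77
position: [0.4344, -0.0889, 0.2801]
tool_rot: [-1.57, -0.0, 1.329]
force: [0.6, 0.8, 0.6]
grip_width: 0.0001
```

```bash
python3 - <<'E'
from h import *
p0,R0,s=now()
print(s['qpos'].round(3) if hasattr(s['qpos'],'round') else s['qpos'],p0,s['tool_rot'],s['grip_width'],s['clock'])
pre=fold_tcp(1.38,.05,.04,.5); q=pre.copy();q[2]=.28
print(row(q,toolR(0),p0,R0));print(row(q,toolR(.5),p0,R0));print(row(pre,toolR(.5),p0,R0))
E
```

```text
[-0.135  0.185  0.235  2.015 -0.053  0.948  1.456] [ 0.43441708 -0.08891675  0.28013846] [-1.57034014e+00 -1.17615680e-04  1.32907186e+00] 0.00010236582037978497 1.7667
[-0.     0.001  0.    -0.9    0.1    0.1  ]
[-0.5    0.001  0.    -0.9    0.1    0.1  ]
[-5.000e-01  1.000e-03  0.000e+00 -1.000e+00  1.365e+02  1.000e-01]
```

Emit:
send_rows(
  series="-0.1 0 0 -1 0 0 0; -0.2 0 0 -1 10 0 0; -0.3 0 0 -1 30 0 0; -0.4 0 0 -1 55 0 0; -0.5 0 0 -1 80 0 0; -0.5 0 0 -1 105 0 0; -0.5 0 0 -1 125 0 0; -0.5 0 0 -1 136 0 0; -0.5 0 0 -1 136 0 0; -0.5 0 0 -1 136 0 0; -0.5 0 0 -1 136 0 0",
)

```text
clock: 2.68
position: [0.4133, -0.1073, 0.1486]
tool_rot: [-1.905, 0.132, 1.335]
force: [-1.0, -1.5, -1.1]
grip_width: -0.0003
```

```bash
python3 - <<'E'
from h import *
p0,R0,s=now()
print(s['qpos'],p0,s['tool_rot'],s['force'])
print(row(fold_tcp(1.38,.05,.04,.5),toolR(.5),p0,R0))
for n in("scene","top"):
    f=cams.grab_frame(n)[:,:,::-1]
    c=f[80:240,80:260] if n=='scene' else f[160:290,290:430]
    cv2.imwrite(f"pics/{n}1.png",cv2.resize(c,None,fx=3.5,fy=3.5,interpolation=cv2.INTER_CUBIC))
E
```

```text
[ 0.4674681   0.31988703 -0.5979492   2.41548336  1.20076738  0.43074843
  0.16790371] [ 0.41334453 -0.10725571  0.14864896] [-1.90484578  0.13177013  1.33457954] [-0.9890511  -1.46184058 -1.13791037]
[ -0.165   0.06   -0.118  22.3     7.3   -14.5  ]
```

View pics/scene1.png

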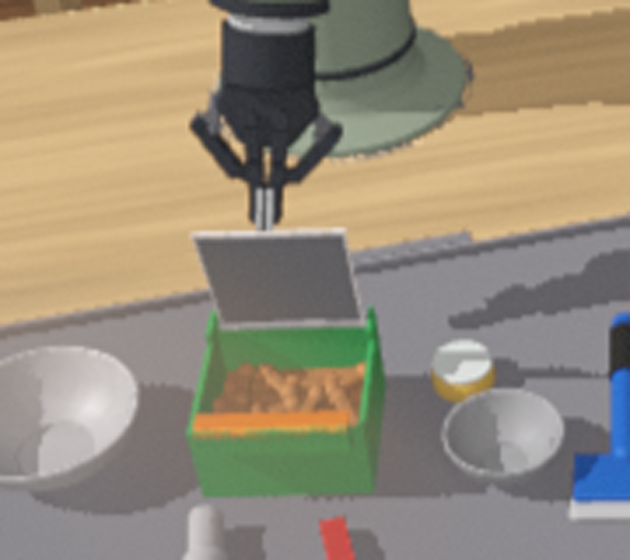

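View pics/top1.png

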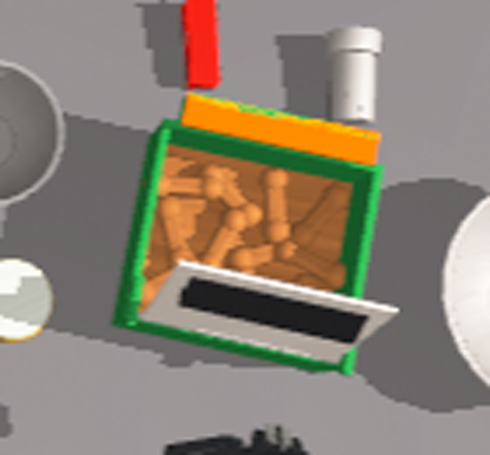

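```bash
python3 - <<'E'
from h import *
p0,R0,s=now()
np.set_printoptions(suppress=True)
a=fold_tcp(1.38,.108,.035,0.); b=a.copy();b[2]+=.04
print(a)
# commanded pose = first-call target
print(row(b,toolR(0),p0,R0),'cmd basis (est):')
pc=fold_tcp(1.38,.05,.04,.5);print(row(b,toolR(0),pc,toolR(.5)))
E
```

```text
[ 0.45333143 -0.09457108  0.20625689]
[  0.331   0.028  -0.129   9.1   -83.1   -67.4  ] cmd basis (est):
[  0.5   0.    0.    0.  -80.5 -66.6]
```

Emit:
send_rows(
  series="0.1 0 0 0 -30 -25 0; 0.2 0 0 0 -60 -45 0; 0.35 0 0 0 -80 -67 0; 0.5 0 0 0 -80 -67 0; 0.5 0 0 0 -80 -67 0; 0.5 0 0 0 -80 -67 0; 0.5 0 0 0 -80 -67 0; 0.5 0 0 0 -80 -67 0; 0.5 0 0 0 -80 -67 0",
)

```text
clock: 3.53
position: [0.452, -0.1036, 0.2453]
tool_rot: [-1.403, 0.131, 1.335]
force: [0.2, 0.6, -0.3]
grip_width: 0.0001
```

```bash
python3 - <<'E'
from h import *
np.set_printoptions(suppress=True)
p0,R0,s=now()
print(s['qpos'],p0,s['tool_rot'],s['force'])
a=fold_tcp(1.38,.108,.035,0.); b=a.copy();b[2]+=.04
print(row(b,toolR(0),p0,R0))
print(row(a,toolR(0),p0,R0))
E
```

```text
[ 0.58088203  0.43593722 -0.72411385  1.85586775  0.37331458  1.18946026
  1.01787363] [ 0.45195333 -0.10355561  0.24532621] [-1.40284262  0.13125676  1.33505966] [ 0.1511314   0.56648215 -0.33426685]
[-0.167 -0.004 -0.132  8.9   -2.     1.1  ]
[-0.167 -0.004 -0.132 14.1   37.1   -5.5  ]
```

Emit:
send_rows(
  series="-0.08 0 -0.07 5 0 0 0; -0.167 -0.004 -0.132 9 -2 1 0; -0.167 -0.004 -0.132 14 37 -5.5 0; -0.167 -0.004 -0.132 14 37 -5.5 0; -0.167 -0.004 -0.132 14 37 -5.5 0; -0.167 -0.004 -0.132 14 37 -5.5 0",
)

```text
clock: 4.03
position: [0.4537, -0.0953, 0.2077]
tool_rot: [-1.571, 0.002, 1.327]
force: [0.3, 0.8, -0.1]
grip_width: -0.0003
```

```bash
python3 - <<'E'
from h import *
np.set_printoptions(suppress=True)
p0,R0,s=now()
print(s['qpos'],p0,s['tool_rot'],s['force'])
for th,g in [(1.38,.035),(1.38,.01),(1.38,0),(1.3,0),(1.2,0),(1.1,0),(1.0,0),(.9,0),(.8,0),(.7,0),(.6,0)]:
    print(th,row(fold_tcp(th,.108,g,0.),toolR(0),p0,R0))
for n in("scene","top"):
    f=cams.grab_frame(n)[:,:,::-1]
    c=f[80:240,80:260] if n=='scene' else f[160:290,290:430]
    cv2.imwrite(f"pics/{n}2.png",cv2.resize(c,None,fx=3.5,fy=3.5,interpolation=cv2.INTER_CUBIC))
E
```

```text
[ 0.68047673  0.39621811 -0.75761006  2.01879015  0.35947194  0.86071623
  1.05012707] [ 0.4537189  -0.0952714   0.20774306] [-1.57108386  0.001591    1.32743194] [ 0.26437537  0.78177569 -0.11230864]
1.38 [ 0.    -0.    -0.002  0.6    1.5    0.5  ]
1.38 [  0.     -0.     -0.002   0.6     6.2   -24.   ]
1.38 [  0.     -0.     -0.002   0.6     8.1   -33.8  ]
1.3 [  0.     -0.     -0.002   0.6    10.    -42.3  ]
1.2 [  0.     -0.     -0.002   0.6    13.2   -52.6  ]
1.1 [  0.     -0.     -0.002   0.6    17.4   -62.5  ]
1.0 [  0.     -0.     -0.002   0.7    22.6   -72.   ]
0.9 [  0.     -0.     -0.002   0.7    28.7   -80.9  ]
0.8 [  0.     -0.     -0.002   0.7    35.7   -89.1  ]
0.7 [  0.     -0.     -0.002   0.7    43.5   -96.6  ]
0.6 [   0.      -0.      -0.002    0.7     51.9   -103.3  ]
```

View pics/top2.png

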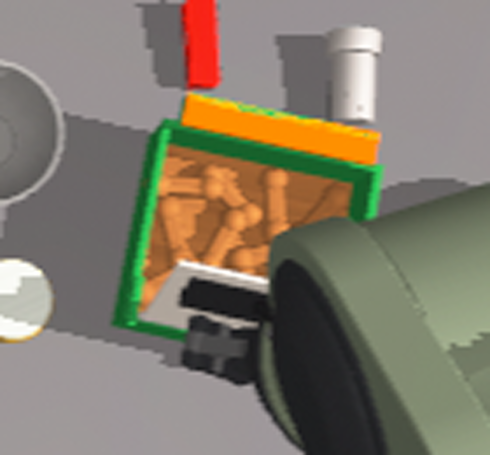

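View pics/scene2.png

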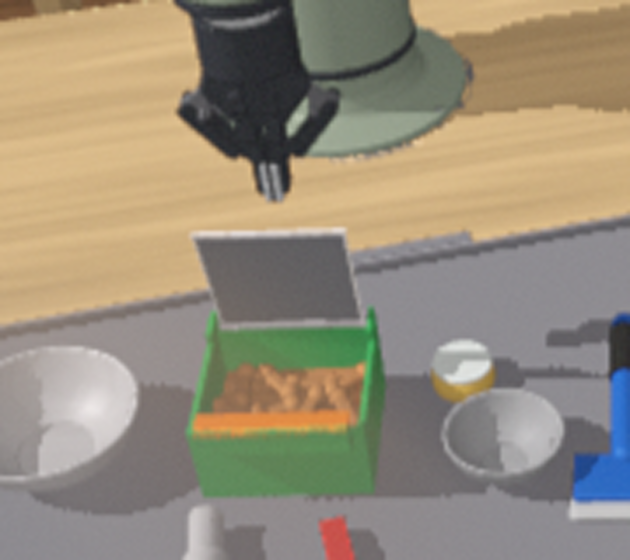

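Emit:
send_rows(
  series="0 0 0 0 8 -8 0; 0 0 0 0 10 -18 0; 0 0 0 0 11 -26 0; 0 0 0 0 11 -33 0; 0 0 0 0 12 -37 0; 0 0 0 0 13 -42 0; 0 0 0 0 15 -47 0; 0 0 0 0 16 -52 0; 0 0 0 0 18.5 -57 0; 0 0 0 0 20.5 -62 0; 0 0 0 0 23 -67 0; 0 0 0 0 25.5 -71.5 0; 0 0 0 0 28.5 -76 0; 0 0 0 0 31.5 -80 0; 0 0 0 0 31.5 -80 0",
)

```text
clock: 5.38
position: [0.5314, -0.1159, 0.1744]
tool_rot: [-1.57, 0.001, 1.325]
force: [-0.6, -0.6, -0.3]
grip_width: -0.0
```

```bash
python3 - <<'E'
from h import *
np.set_printoptions(suppress=True)
p0,R0,s=now()
print(p0,s['tool_rot'],s['force'],s['qpos'])
for n in("scene",):
    f=cams.grab_frame(n)[:,:,::-1]
    cv2.imwrite(f"pics/{n}3full.png",f)
    c=f[100:240,80:260] if n=='scene' else f[160:290,290:430]
    cv2.imwrite(f"pics/{n}3.png",cv2.resize(c,None,fx=4,fy=4,interpolation=cv2.INTER_CUBIC))
E
```

```text
[ 0.53135269 -0.11588167  0.17443962] [-1.57036394  0.00148031  1.32521746] [-0.57935637 -0.62795073 -0.26734188] [ 0.60389533  0.55990313 -0.69053432  1.85449679  0.45216065  0.89008257
  1.02138522]
```

View pics/scene3.png

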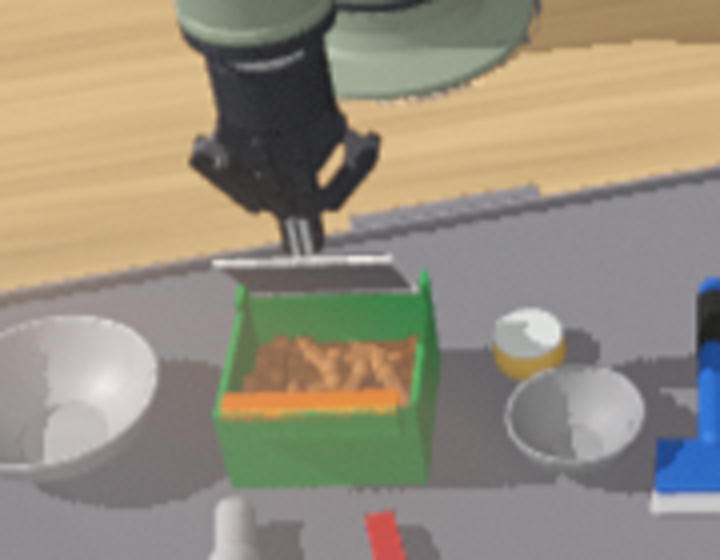

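```bash
python3 - <<'E'
from h import *
np.set_printoptions(suppress=True)
p0,R0,s=now()
for th in np.arange(.9,.44,-.05):
    print(round(th,2),row(fold_tcp(th,.105,0,0.),toolR(0),p0,R0))
E
```

```text
0.9 [-0.001 -0.003 -0.001  1.8   -2.     0.9  ]
0.85 [-0.001 -0.003 -0.001  1.8    1.3   -3.2  ]
0.8 [-0.001 -0.003 -0.001  1.9    4.8   -7.1  ]
0.75 [ -0.001  -0.003  -0.001   1.9     8.5   -10.8  ]
0.7 [ -0.001  -0.003  -0.001   1.9    12.3   -14.4  ]
0.65 [ -0.001  -0.003  -0.001   1.9    16.3   -17.8  ]
0.6 [ -0.001  -0.003  -0.001   1.9    20.5   -20.9  ]
0.55 [ -0.001  -0.003  -0.001   1.9    24.9   -23.9  ]
0.5 [ -0.001  -0.003  -0.001   1.9    29.4   -26.6  ]
0.45 [ -0.001  -0.003  -0.001   2.     34.    -29.1  ]
```

Emit:
send_rows(
  series="0 0 0 1 3 -4 0; 0 0 0 2 7 -8 0; 0 0 0 2 11 -11.5 0; 0 0 0 2 15 -15 0; 0 0 0 2 19 -18 0; 0 0 0 2 23 -21 0; 0 0 0 2 27 -24 0; 0 0 0 2 29.5 -26.5 0; 0 0 0 2 29.5 -26.5 0; 0 0 0 2 10 -20 0; 0 0 0 2 -15 10 0; 0 0 0 2 -15 35 0; 0 0 0 2 -15 35 0; 0 0 0 2 -15 35 0",
)

```text
clock: 6.6
position: [0.497, -0.1055, 0.1908]
tool_rot: [-1.572, 0.003, 1.325]
force: [-0.1, 0.1, 0.2]
grip_width: 0.0
```

```bash
python3 - <<'E'
from h import *
np.set_printoptions(suppress=True)
p0,R0,s=now()
print(p0,s['tool_rot'],s['force'],s['qpos'])
for n in("scene",'top'):
    f=cams.grab_frame(n)[:,:,::-1]
    cv2.imwrite(f"pics/{n}4full.png",f)
    c=f[135:235,110:230] if n=='scene' else f[175:275,310:410]
    cv2.imwrite(f"pics/{n}4.png",cv2.resize(c,None,fx=6,fy=6,interpolation=cv2.INTER_CUBIC))
E
```

```text
[ 0.49695539 -0.10554872  0.19078152] [-1.57182204  0.00271574  1.32531735] [-0.08655185  0.07583715  0.15499266] [ 0.63442611  0.48680327 -0.72080166  1.93043928  0.41721981  0.87680527
  1.02337012]
```

View pics/scene4.png

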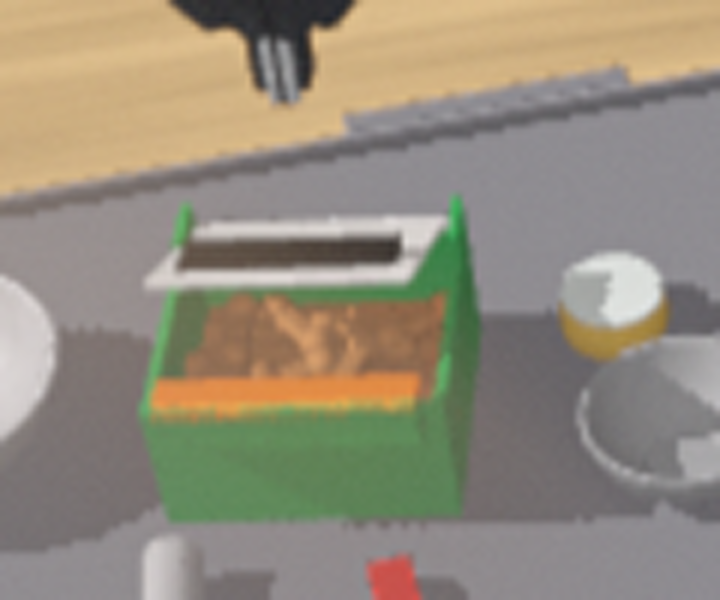

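View pics/top4.png

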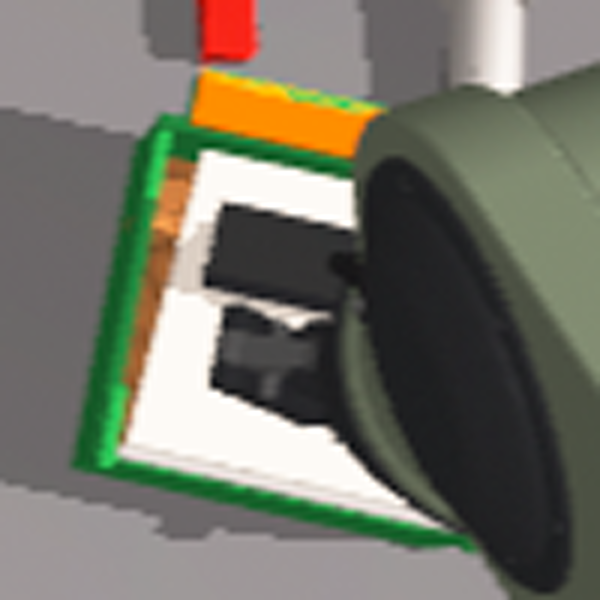

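```bash
cat > lidfit.py <<'E'
from h import *
sc=lambda u,v:((u+.5)/6-.5+110,(v+.5)/6-.5+135)
tc=lambda u,v:((u+.5)/6-.5+310,(v+.5)/6-.5+175)
def L(th,run,r,y,z): return BR.apply([-.062+run+r*np.cos(th)-z*np.sin(th),y,.076+r*np.sin(th)+z*np.cos(th)])+BX
def lidfit(obs):
    f=lambda p:np.concatenate([proj(n,L(p[0],p[1],*q))[0]-uv for n,uv,q in obs])
    s=least_squares(f,[.5,.001],x_scale=[.1,.001]);print(s.x,f(s.x).reshape(-1,2).round(2).tolist())
E
python3 - <<'E'
from lidfit import *
lidfit([('scene',sc(147,283),(.118,-.06,0.002)),('scene',sc(417,278),(.118,.06,.002)),('top',tc(202,150),(.118,.06,.002)),
('top',tc(222,203),(.101,.05,.002)),('top',tc(206,281),(.072,.05,.011))])
p0,R0,s=now()
for th,g in [(.55,.02),(.55,.0),(.45,0),(.35,0),(.25,0),(.15,0),(.07,0),(0,0)]:
    print(th,row(fold_tcp(th,.055,g,0.),toolR(0),p0,R0))
E
```

```text
[4.88389590e-01 2.81317124e-05] [[0.23, 0.2], [-0.32, -0.04], [0.84, -0.16], [0.22, -0.39], [-0.29, 0.78]]
0.55 [ 1.00e-03 -3.00e-03 -2.00e-03  0.00e+00  4.95e+01 -5.30e+00]
0.55 [ 1.00e-03 -3.00e-03 -2.00e-03  1.00e-01  6.66e+01 -1.57e+01]
0.45 [ 1.00e-03 -3.00e-03 -2.00e-03  1.00e-01  7.13e+01 -1.85e+01]
0.35 [ 1.00e-03 -3.00e-03 -2.00e-03  1.00e-01  7.63e+01 -2.08e+01]
0.25 [ 1.00e-03 -3.00e-03 -2.00e-03  1.00e-01  8.15e+01 -2.27e+01]
0.15 [ 1.00e-03 -3.00e-03 -2.00e-03  1.00e-01  8.68e+01 -2.39e+01]
0.07 [ 1.00e-03 -3.00e-03 -2.00e-03  1.00e-01  9.12e+01 -2.46e+01]
0 [ 1.00e-03 -3.00e-03 -2.00e-03  1.00e-01  9.50e+01 -2.49e+01]
```

Lid rests at 0.49 rad, runner about 0 (still drawn back). Press down at r≈55 mm.

Emit:
send_rows(
  series="0 0 0 0 30 -5 0; 0 0 0 0 55 -15 0; 0 0 0 0 66 -16 0; 0 0 0 0 71 -18 0; 0 0 0 0 76 -20 0; 0 0 0 0 81 -22 0; 0 0 0 0 86 -23 0; 0 0 0 0 90 -24 0; 0 0 0 0 93 -24 0; 0 0 0 0 93 -24 0; 0 0 0 0 93 -24 0",
)

```text
clock: 7.62
position: [0.5207, -0.1113, 0.0973]
tool_rot: [-1.571, 0.002, 1.325]
force: [-0.1, -0.2, 0.7]
grip_width: 0.0
```

```bash
cat > look.py <<'E'
from h import *
import sys
np.set_printoptions(suppress=True)
p0,R0,s=now()
print(p0,s['tool_rot'],s['force'],s['clock'],'tcp in box',boxf(p0))
for n in("scene",'top'):
    f=cams.grab_frame(n)[:,:,::-1]
    c=f[135:235,110:230] if n=='scene' else f[175:275,310:410]
    cv2.imwrite(f"pics/{n}{sys.argv[1]}.png",cv2.resize(c,None,fx=6,fy=6,interpolation=cv2.INTER_CUBIC))
E
python3 look.py 5
```

```text
[ 0.52065847 -0.11134431  0.09725882] [-1.57087922  0.00182947  1.32526204] [-0.05619851 -0.21714567  0.74904427] 7.6167 tcp in box [-0.01846247 -0.00008745  0.09105882]
```

View pics/scene5.png

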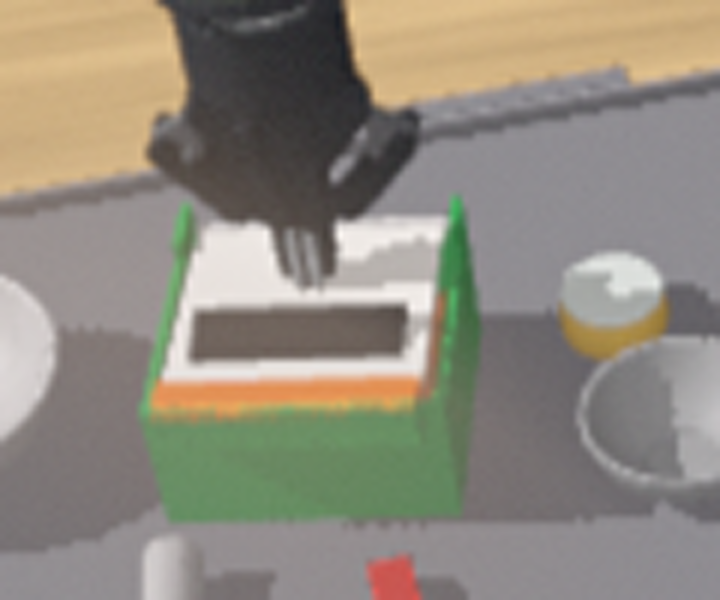

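View pics/top5.png

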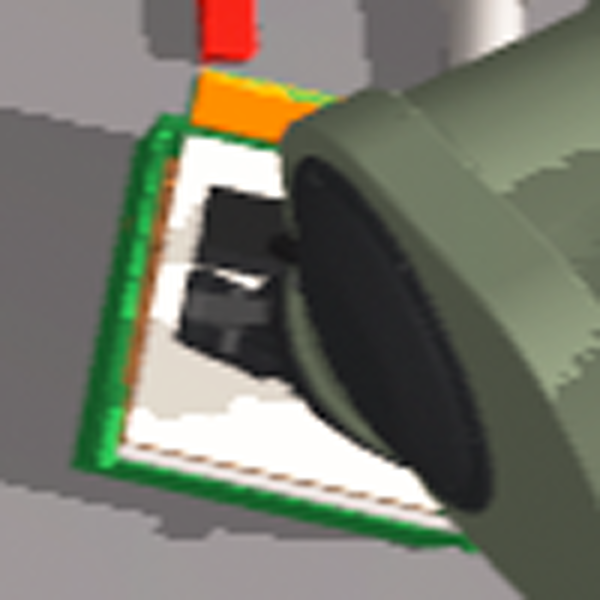

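Emit:
send_rows(
  series="0 0 0 0 1 0 0; 0 0 0 0 2 0 0; 0 0 0 0 2 0 0; 0 0 0 0 2 0 0",
)

```text
clock: 8.05
position: [0.5207, -0.1113, 0.0951]
tool_rot: [-1.571, 0.002, 1.325]
force: [0.2, 0.4, 0.9]
grip_width: 0.0001
```

Emit:
send_rows(
  series="0 0 0 0 1 0 0; 0 0 0 0 1 0 0; 0 0 0 0 1 0 0",
)

```text
clock: 8.3
position: [0.5208, -0.1113, 0.0945]
tool_rot: [-1.571, 0.002, 1.325]
force: [-2.3, -0.1, 9.9]
grip_width: -0.0001
```

Emit:
send_rows(
  series="0 0 0 0 -0.4 0 0; 0 0 0 0 -0.4 0 0",
)

```text
clock: 8.47
position: [0.5208, -0.1113, 0.0948]
tool_rot: [-1.571, 0.002, 1.325]
force: [-1.0, -0.6, 5.8]
grip_width: -0.0
```

```bash
python3 look.py 6
```

```text
[ 0.52078482 -0.11130653  0.09476788] [-1.57112236  0.00185487  1.32532979] [-0.97602452 -0.584042    5.8133877 ] 8.4667 tcp in box [-0.01834892 -0.00002038  0.08856788]
```

View pics/scene6.png

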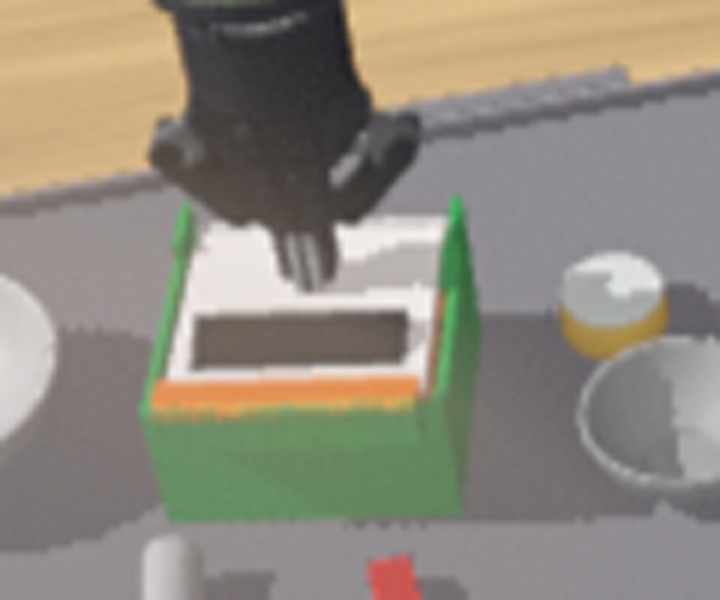

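View pics/top6.png

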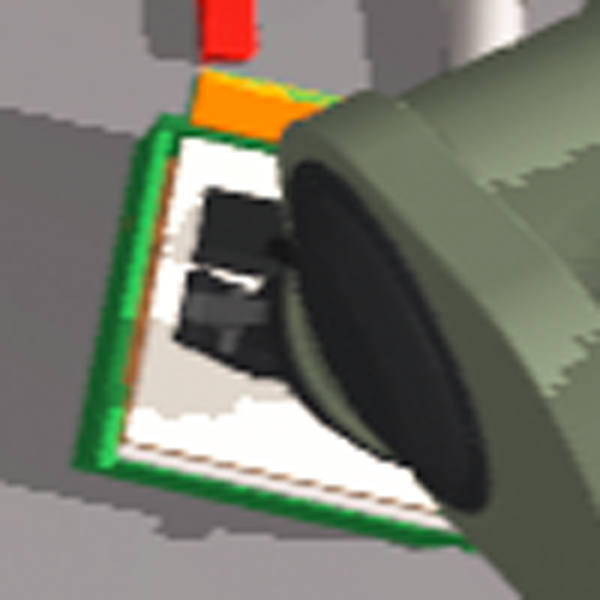

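Emit:
send_rows(
  series="0 0 0 0 0 -2 0; 0 0 0 0 0 -4 0; 0 0 0 0 0 -6 0; 0 0 0 0 0 -8 0; 0 0 0 0 0 -10 0; 0 0 0 0 0 -12 0; 0 0 0 0 0 -14 0; 0 0 0 0 0 -16 0; 0 0 0 0 0 -16 0",
)

```text
clock: 9.32
position: [0.5362, -0.1151, 0.0946]
tool_rot: [-1.57, 0.002, 1.325]
force: [-1.2, -0.2, 7.2]
grip_width: 0.0001
```

```bash
python3 look.py 7
```

```text
[ 0.53619692 -0.11508297  0.09464195] [-1.5704411   0.00183938  1.32532702] [-1.24493645 -0.21085497  7.22456787] 9.3167 tcp in box [-0.00248094  0.00002093  0.08844195]
```

View pics/scene7.png

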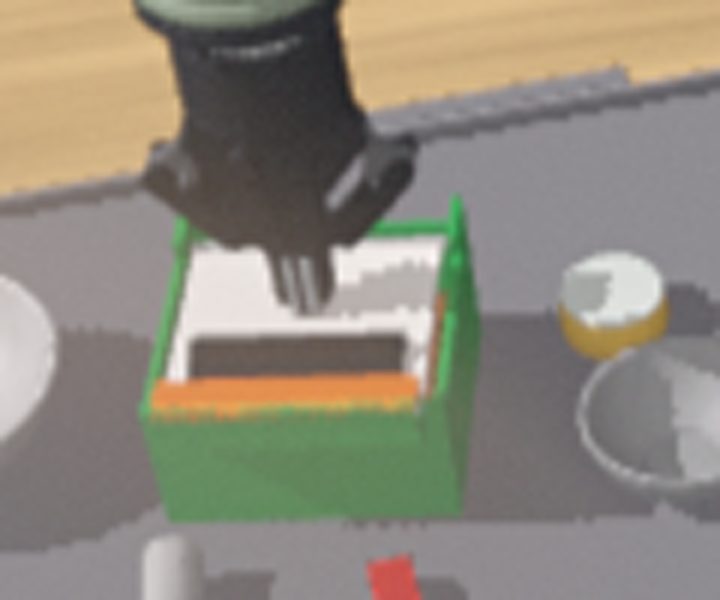

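Emit:
send_rows(
  series="0 0 0 0 0 -2 0; 0 0 0 0 0 -4 0; 0 0 0 0 0 -6 0; 0 0 0 0 0 -8 0; 0 0 0 0 0 -8 0",
)

```text
clock: 9.83
position: [0.5437, -0.117, 0.0945]
tool_rot: [-1.57, 0.002, 1.325]
force: [-2.7, -0.1, 6.5]
grip_width: -0.0004
```

Emit:
send_rows(
  series="0 0 0 0 -0.2 -2 0; 0 0 0 0 -0.2 -4 0; 0 0 0 0 -0.2 -6 0; 0 0 0 0 -0.2 -8 0; 0 0 0 0 -0.2 -9 0; 0 0 0 0 -0.2 -9 0",
)

```text
clock: 10.33
position: [0.5529, -0.1193, 0.0947]
tool_rot: [-1.571, 0.002, 1.325]
force: [-1.1, 0.6, 4.0]
grip_width: -0.0
```

```bash
python3 look.py 8
```

```text
[ 0.55294299 -0.11932872  0.09468316] [-1.57098953  0.00159379  1.32521277] [-1.06795039  0.56085905  4.02158357] 10.3333 tcp in box [ 0.01479471 -0.00007245  0.08848316]
```

View pics/scene8.png

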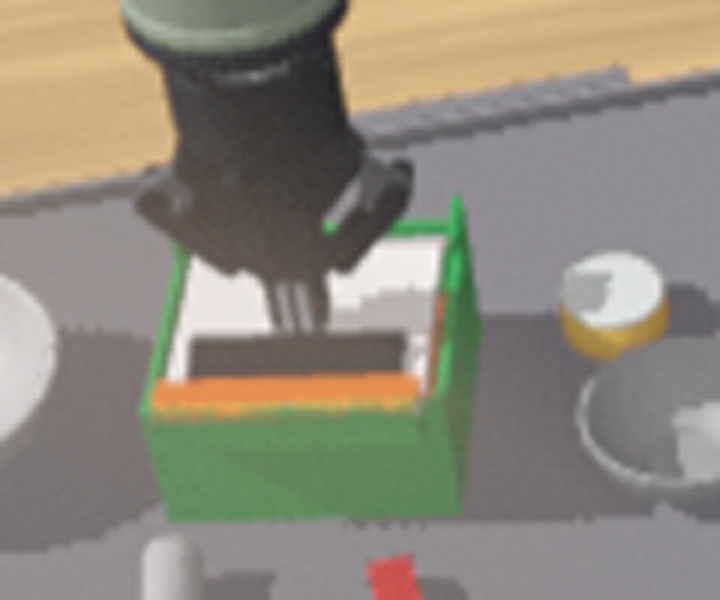

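Emit:
send_rows(
  series="0 0 0 0 0 -1 0; 0 0 0 0 0 -2 0; 0 0 0 0 0 -3 0; 0 0 0 0 0 -3 0",
)

```text
clock: 10.77
position: [0.5536, -0.1196, 0.0941]
tool_rot: [-1.566, 0.003, 1.326]
force: [-13.5, 3.4, 8.2]
grip_width: 0.0001
```

Emit:
send_rows(
  series="0 0 0 0 0 -0.8 0; 0 0 0 0 0 -0.8 0; 0 0 0 0 -1 1 0; 0 0 0 0 -3 2 0; 0 0 0 0 -8 3 0; 0 0 0 0 -20 3 0; 0 0 0 0 -50 20 0; 0 0 0 0 -90 50 0; 0 0 0 0 -120 80 0; 0 0 0 0 -140 100 0; 0 0 0 0 -140 100 0; 0 0 0 0 -140 100 0; 0 0 0 0 -140 100 0",
)

```text
clock: 11.85
position: [0.4593, -0.0959, 0.2353]
tool_rot: [-1.572, 0.002, 1.325]
force: [0.0, 0.6, 0.0]
grip_width: -0.0001
```

```bash
python3 look.py 9
```

```text
[ 0.4592535  -0.09592133  0.23527714] [-1.57237215  0.00203914  1.3247733 ] [0.00896618 0.5527403  0.00704729] 11.85 tcp in box [-0.08177439  0.00011376  0.22907714]
```

View pics/scene9.png

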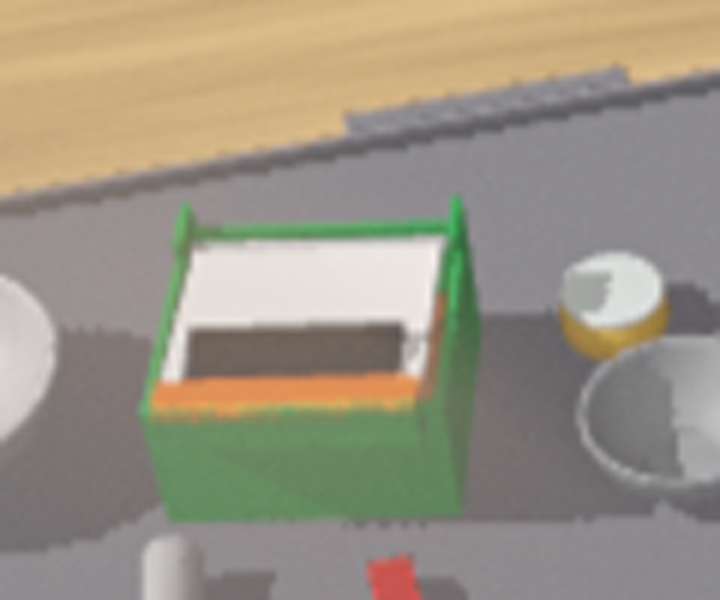

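View pics/top9.png

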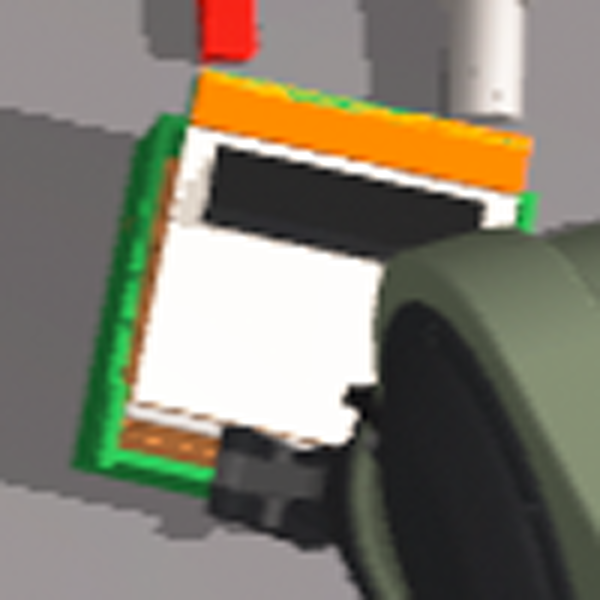

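```bash
python3 - <<'E'
from lidfit import *
lidfit([('top',tc(218,146),(.101,.05,.002)),('top',tc(205,222),(.072,.05,.011)),('top',tc(485,203),(.101,-.05,.002)),('scene',sc(192,326),(.072,-.05,.011)),('scene',sc(403,321),(.072,.05,.011))])
a=cv2.imread('pics/scene8.png')[:1]
cv2.imwrite('pics/full_end.png',cams.grab_frame('scene')[:,:,::-1])
E
```

```text
[0.04814837 0.01525694] [[-0.04, -0.04], [0.14, -0.31], [0.79, 0.52], [0.21, 0.11], [0.88, 0.08]]
```

View pics/full_end.png

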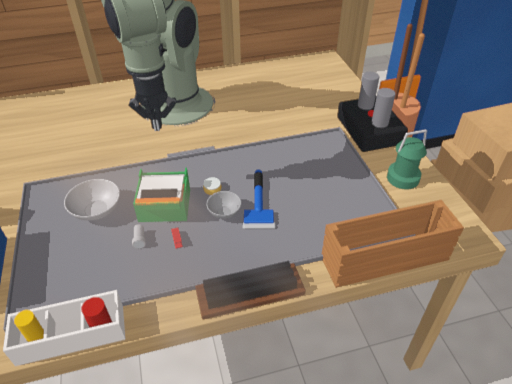

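The lid fit gives an angle of 0.048 rad (the tucked range is up to 0.07) and the runner 15.3 mm forward, which matches fully forward within the measuring error. The bystanders have not moved and the arm is clear of everything.

```bash
python3 -c "
from workcell import bot
print(bot.job_done())"
```

```text
the job is handed in; nothing more can be done
None
```

The lid is shut, with its free edge tucked under the orange lip, and it stayed shut by itself after I let go. I handed the job in at about 12 s; no verdict is reported.

**What I did:**
- With the jaws closed, I folded the lid down by pushing on its outer face near the free edge. I then pressed it flat between the hinge and the ridge, peaking at about 10 N.
- A look before and during the press showed the lid still drawn back. The last numeric fit before pressing gave 0.49 rad and about 0 mm on the runner.
- I slid it forward. Friction under the fingertips carried most of the travel. I then pushed on the black ridge until it stopped, at about 14 N.

**Last checks, after letting go:**
- **Lid angle:** 0.048 rad, within the 0.07 allowed for a tucked lid.
- **Runner:** 15.3 mm from the pictures and about 16.5 mm from where the fingertips stopped. Given about 2 mm of camera error, both agree with the full 16 mm.
- **Surroundings:** the other things on the tray look unmoved by eye, and the arm is clear with no force on the tool.

**What went wrong:** my first approach, with the tool tilted forward, was out of reach and ended slightly twisted in free air. It touched nothing, and I went on with the tool vertical.

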